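# Bring the model out from behind the paints

## Task

Clear the three paint bottles out of the bay and stand them all in the grey side tray, then bring the model tank on its cork out from behind them and stand it in the middle of the turntable. Only then put every bottle back, upright and centred on the pad of its own colour in the bay; let nothing topple on the way.

Things in the scene. Friction and masses are not known exactly. Their poses are not given: they have to be found in the camera images.
- bay: Fixed plywood bay, about 159 (its x) by 250 (its y) mm, open in front (its -x, towards the robot). Origin: centre of its underside. Floor 6 mm thick; walls at back and ends 6 mm thick, top 30 mm above the origin. Pads lie in a row along its y, 35 mm in front of its centre, 70 mm apart, a bottle on each; the model stands behind them. A small grey sprue (28 mm, 7 high) lies in its back +y corner.
- bottle_red: Loose upright dropper bottle of red paint, about 45 g, 98 mm high. Origin: centre of its underside; z up. Round red body 34 mm in diameter up to 56 mm; above it a straight white cap 26 mm in diameter from 62 to 98 mm above the origin, with a red dab on top. Easily gripped by the cap. At the start it stands on the pad of its own colour.
- bottle_blue: Loose upright dropper bottle of blue paint, about 45 g, 98 mm high. Origin: centre of its underside; z up. Round blue body 34 mm in diameter up to 56 mm; above it a straight white cap 26 mm in diameter from 62 to 98 mm above the origin, with a blue dab on top. Easily gripped by the cap. At the start it stands on the pad of its own colour.
- bottle_yellow: Loose upright dropper bottle of yellow paint, about 45 g, 98 mm high. Origin: centre of its underside; z up. Round yellow body 34 mm in diameter up to 56 mm; above it a straight white cap 26 mm in diameter from 62 to 98 mm above the origin, with a yellow dab on top. Easily gripped by the cap. At the start it stands on the pad of its own colour.
- pad_red: Fixed red pad in the bay, 44 (its x) by 54 (its y) mm and 2 mm thick; the place of the red bottle. Origin: centre of its underside; its top, where the bottle stands, is 2 mm above that. Axes parallel to the bay's.
- pad_blue: Fixed blue pad in the bay, 44 (its x) by 54 (its y) mm and 2 mm thick; the place of the blue bottle. Origin: centre of its underside; its top, where the bottle stands, is 2 mm above that. Axes parallel to the bay's.
- pad_yellow: Fixed yellow pad in the bay, 44 (its x) by 54 (its y) mm and 2 mm thick; the place of the yellow bottle. Origin: centre of its underside; its top, where the bottle stands, is 2 mm above that. Axes parallel to the bay's.
- model: Loose small grey-green model tank pinned on a round cork, about 90 g. Origin: centre of the cork's underside; z up. Grip the cork: 56 mm in diameter, 26 mm high; the tank above stays within the cork's outline and reaches 52 mm. Starts on the bay floor about 55 mm behind the line of bottles, within 40 mm of the bay's middle sideways; the bottles leave a gripper too little room around it.
- tray: Fixed empty grey plastic tray at one side of the bay, open at the top, 196 (its x, long) by 84 (its y) by 22 mm high. Origin: centre of its underside. Walls and floor 4 mm thick: bottles in it stand 4 mm above the origin. Room for the three bottles in a row along its x, 60 mm apart.
- turntable: Fixed round painting turntable at the other side of the bay (it does not turn), aluminium with a black rubber top and an orange dot in the middle, 104 mm in diameter. Origin: centre of its underside; its top is 18 mm above that.

How it is judged (in metres and radians):
On the way, in this order (a step that is already met when the one before it is completed fails the run):
1. All three bottles stand released and upright in the tray, the model still where it was in the bay (x of bottle_red in the frame of tray between -0.08 and 0.08 m and y of bottle_red in the frame of tray between -0.03 and 0.03 m and z of bottle_red in the frame of tray between 0 and 0.012 m and angle between each of bottle_red, bottle_blue, bottle_yellow's own z axis and vertical below 0.12 rad and contact force between the fingers and bottle_red below 0.3 N and x of bottle_blue in the frame of tray between -0.08 and 0.08 m and y of bottle_blue in the frame of tray between -0.03 and 0.03 m and z of bottle_blue in the frame of tray between 0 and 0.012 m and contact force between the fingers and bottle_blue below 0.3 N and x of bottle_yellow in the frame of tray between -0.08 and 0.08 m and y of bottle_yellow in the frame of tray between -0.03 and 0.03 m and z of bottle_yellow in the frame of tray between 0 and 0.012 m and contact force between the fingers and bottle_yellow below 0.3 N and distance of model from where it was at the start of the episode below 0.03 m), for 0.2 s.
2. The model stands released and upright in the middle of the turntable (centre within 15 mm) while all three bottles are still in the tray (horizontal distance between model and turntable below 0.015 m and z of model in the frame of turntable between 0.014 and 0.025 m and angle between each of model, bottle_red, bottle_blue, bottle_yellow's own z axis and vertical below 0.12 rad and contact force between the fingers and model below 0.3 N and x of bottle_red in the frame of tray between -0.08 and 0.08 m and y of bottle_red in the frame of tray between -0.03 and 0.03 m and z of bottle_red in the frame of tray between 0 and 0.012 m and contact force between the fingers and bottle_red below 0.3 N and x of bottle_blue in the frame of tray between -0.08 and 0.08 m and y of bottle_blue in the frame of tray between -0.03 and 0.03 m and z of bottle_blue in the frame of tray between 0 and 0.012 m and contact force between the fingers and bottle_blue below 0.3 N and x of bottle_yellow in the frame of tray between -0.08 and 0.08 m and y of bottle_yellow in the frame of tray between -0.03 and 0.03 m and z of bottle_yellow in the frame of tray between 0 and 0.012 m and contact force between the fingers and bottle_yellow below 0.3 N), for 0.2 s.
At the end, for the whole second after the job is handed in: The model stands upright and still on the turntable, its centre within 15 mm of the middle; each bottle stands upright and still on the pad of its own colour, its centre within 12 mm of the pad's; all are released (horizontal distance between model and turntable below 0.015 m and z of model in the frame of turntable between 0.014 and 0.025 m and angle between each of model, bottle_red, bottle_blue, bottle_yellow's own z axis and vertical below 0.12 rad and contact force between the fingers and model below 0.3 N and linear speed of each of model, bottle_red, bottle_blue, bottle_yellow below 0.02 m/s and angular speed of each of model, bottle_red, bottle_blue, bottle_yellow below 0.3 rad/s and horizontal distance between bottle_red and pad_red below 0.012 m and z of bottle_red in the frame of pad_red between -0.001 and 0.007 m and contact force between the fingers and bottle_red below 0.3 N and horizontal distance between bottle_blue and pad_blue below 0.012 m and z of bottle_blue in the frame of pad_blue between -0.001 and 0.007 m and contact force between the fingers and bottle_blue below 0.3 N and horizontal distance between bottle_yellow and pad_yellow below 0.012 m and z of bottle_yellow in the frame of pad_yellow between -0.001 and 0.007 m and contact force between the fingers and bottle_yellow below 0.3 N); the robot touches nothing.
It fails at once if A bottle or the model topples (leans more than 40 degrees) (angle between any of bottle_red, bottle_blue, bottle_yellow, model's own z axis and vertical above 0.7 rad).
It also fails if it takes over 128 s, if anything falls off the work surface, if the arm or the gripper's body presses on something with over 40 N, if the wrist force passes 120 N, or if a joint passes its speed limit or range.

## Robot

A 7-joint arm with a two-finger parallel gripper is mounted at the origin on the work surface. World frame = base frame: x ahead of the robot, y to its left, z up, the work surface at z = 0. Lengths are in m, angles in degrees, forces in N, time in s.
With the tool pointing down it reaches from about 0.35 to 0.9 m from the base axis. Payload 19.9 kg.
Tool frame: the origin (TCP) lies between the finger pads; the fingertips stand 14 mm ahead of it and the grasp point (between the pads) lies 5 mm behind it; z points along the fingers, y is the line along which they close (so a half turn about z gives the same grasp; the last joint's range is limited). The gripper opens to 94 mm and grips with 3 to 60 N. Pads are 16 mm wide; open, the fingers measure 119 mm over their backs; the gripper's body (75 mm by 177 mm) begins 78 mm behind the grasp point.
Start: joints at [70.846, 23.915, -0.59, 92.452, 0.269, 63.638, -3.037], TCP at [0.18, -0.598, 0.219] pointing down, gripper open.
Joint ranges: [-161.28, 161.28], [-22.2, 115.67], [-73.04, 71.86], [3.21, 147.25], [-68.34, 248.33], [10.77, 114.83], [-161.83, 161.83]. Speed limits (degrees/s): [108.29, 108.29, 136.94, 136.94, 172.46, 172.46, 172.46].

## Interface

Orientations are given as a 3x3 rotation matrix whose columns are the frame's x, y, z axes.
In Python, from workcell import r gives the robot as it stands.
- The arm moves only by the tool move_arm, never from a script. Its argument "targets" is a list of rows, each a list of 2 entries, a list of its own where there are three numbers: the shift along the world's x, y, z in cm, then the turn about the world's z in degrees. In form: [[[dx, dy, dz], yaw], ...]. A call has 1 to 8 rows; each row shifts and turns the commanded pose from where the row before left it; what a row does not reach is not made up. A row lasts 1/10 s, in which the tool goes at most 50 mm and 8.59 degrees, less where a joint would pass 70% of its speed; a pose out of reach is approached as far as the arm can. A call is refused whole if a number of a shift passes 5 or a number of a turn 8.59, either way. A call with a gripper value outside its range is refused whole. "jaw" is the opening, from 0 (shut) to 1 (fully open), set as the call begins (left out, the last holds). The fingers move at their own pace and stop on an object; "force" is the grip in N (left out, the last holds). Time passes only in rows, so rows that do not move let the fingers close. It gives the time, the measured TCP pose, the force, the opening and the grip force at its end, in the units of the state.
- r.get_state(): the state, without advancing time (a new reading comes with each control period).
- r.get_image(name): name is "side" or "top"; returns the picture (384x512x3 uint8, red, green, blue); there is no depth.
- r.camera_model(name): a dict with "fx", "fy", "cx", "cy" (pixels), "dist" ([k1, k2, p1, p2, k3] as OpenCV has them; the pictures are not rectified), "R" (3x3) and "t" (3): a world point X has camera coordinates R X + t. Camera axes: x right, y down, z forward; pixel columns grow to the right and rows downward; lengths in m; the calibration is good to about 2 mm. A picture is of the moment at which its call begins. camera_model takes no time and is no camera call.
- r.hand_in(): hands the job in; it is judged then, once.
The state is a dict: "time_s": time; "qpos": joint angles; "qd": joint speeds; "joint_efforts": joint torques, N m; "tool_pos": TCP position; "orientation": TCP orientation; "force": force on the tool from outside, world axes, zero at the start; "ft_torque": the same for the moment, N m; "gripper_width": opening from 0.0 (shut) to 1.0 (fully open); "grasp_force": force on a finger pad.
Only numpy, scipy, OpenCV 4.12 (cv2) and the standard library are available. Lean on these libraries where they do the work, as an engineer would, in place of code of your own. Each camera call takes 0.05 s, during which the arm holds its last target. There are 200 camera calls.

## Working session

There is one attempt and no reset: what is moved stays moved. The work goes in short steps, Python scripts to look and compute and a tool call to move; the robot and the scene stay as the last step left them, time stands still between calls to the robot, and variables do not carry over. Pictures are saved under pics/ and viewed, at most 14 in all, crops included, and the job is handed in when it is done.

Besides the shell and the picture viewer there is one more tool, called after "Emit:" by a JSON object that holds its "method" and its "body", one argument or row to a line. move_arm: Moves the arm, as the interface text tells. Its arguments: {"type":"object","properties":{"targets":{"type":"array"},"jaw":{"type":"number"},"force":{"type":"number"}},"required":["targets"]}

```bash
mkdir -p pics; python3 - <<'E'
from workcell import r
import cv2,numpy as np
for n in("top","side"):
    im=r.get_image(n); cv2.imwrite(f"pics/{n}0.png",cv2.cvtColor(im,cv2.COLOR_RGB2BGR))
    c=r.camera_model(n); print(n,c['fx'],c['dist'],(-np.array(c['R']).T@c['t']).round(3), np.array(c['R']).round(2).tolist())
s=r.get_state();print(s['time_s'],s['tool_pos'],np.round(s['orientation'],3).tolist(),s['gripper_width'])
E
```

```text
top 441.7149440649776 [-0.03514665  0.          0.          0.          0.        ] [ 0.452 -0.011  0.91 ] [[0.02, -1.0, 0.01], [-1.0, -0.02, -0.08], [0.08, -0.01, -1.0]]
side 401.3852004337528 [-0.00043087  0.          0.          0.          0.        ] [ 0.305 -0.607  0.76 ] [[0.95, -0.31, 0.0], [-0.23, -0.71, -0.66], [0.21, 0.63, -0.75]]
0.1 [ 0.18026064 -0.59809786  0.21890985] [[0.957, 0.289, -0.0], [0.289, -0.957, 0.001], [-0.0, -0.001, -1.0]] 0.995880194752306
```

View pics/top0.png

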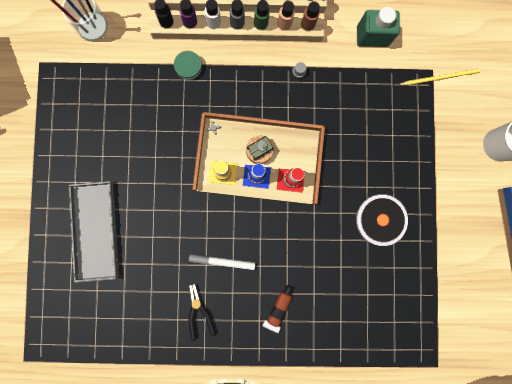

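View pics/side0.png

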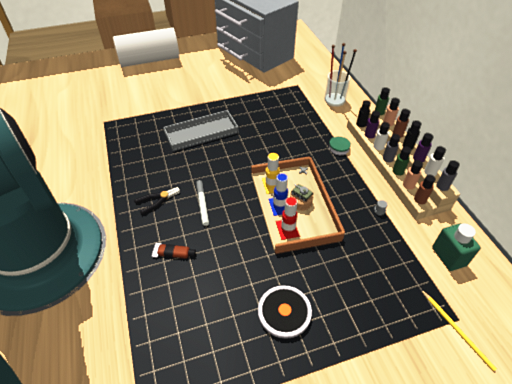

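The top view shows the tray on the left (95,231), the turntable on the right (dot 383,220), and the bay at (262,158). Yellow, blue and red bottles stand in a row at about (222,170), (258,173) and (296,176), with the cork at (260,149).

```bash
cat > h.py <<'E'
from workcell import r
import cv2,numpy as np
def cam(n):
    c=r.camera_model(n); K=np.array([[c['fx'],0,c['cx']],[0,c['fy'],c['cy']],[0,0,1]])
    return K,np.array(c['dist']),np.array(c['R']),np.array(c['t'])
def pt(n,uv,z):
    K,d,R,t=cam(n); p=cv2.undistortPoints(np.array(uv,float).reshape(-1,1,2),K,d).reshape(-1,2)
    D=np.c_[p,np.ones(len(p))]@R; C=-R.T@t
    return C+D*((z-C[2])/D[:,2])[:,None]
def px(n,X):
    K,d,R,t=cam(n); return cv2.projectPoints(np.array(X,float).reshape(-1,1,3),cv2.Rodrigues(R)[0],t,K,d)[0].reshape(-1,2)
HUE={'red':[(0,6),(174,180)],'blue':[(110,130)],'yellow':[(22,34)],'orange':[(7,16)]}
def mask(im,c,smin=150,vmin=80):
    h=cv2.cvtColor(im,cv2.COLOR_RGB2HSV); m=0
    for a,b in HUE[c]: m=m|cv2.inRange(h,(a,smin,vmin),(b,255,255))
    return m
def blobs(m,amin=8):
    n,l,s,c=cv2.connectedComponentsWithStats(m)
    return [(c[i].round(1).tolist(),int(s[i,4]),s[i,:4].tolist()) for i in range(1,n) if s[i,4]>=amin]
def crop(im,x,y,w,h,k,f):
    cv2.imwrite(f,cv2.resize(cv2.cvtColor(im[y:y+h,x:x+w],cv2.COLOR_RGB2BGR),None,fx=k,fy=k,interpolation=cv2.INTER_NEAREST))
E
python3 - <<'E'
from h import *
t=r.get_image('top');s=r.get_image('side')
for n,im in(('top',t),('side',s)):
    for c in HUE: print(n,c,blobs(mask(im,c)))
crop(t,185,100,150,110,5,'pics/c1.png')
g=cv2.cvtColor(t,cv2.COLOR_RGB2GRAY)
# tray
roi=cv2.inRange(t[170:295,60:130].max(2),70,255); roi=cv2.morphologyEx(roi,cv2.MORPH_OPEN,np.ones((5,5)))
cs=max(cv2.findContours(roi,0,2)[0],key=cv2.contourArea); b=cv2.minAreaRect(cs); print('tray floor',b)
cv2.imwrite('pics/none.png',roi)
E
```

```text
top red [([287.7, 181.9], 337, [277, 169, 27, 23]), ([297.3, 173.7], 112, [292, 168, 12, 12])]
top blue [([255.8, 177.8], 295, [243, 165, 27, 23]), ([258.2, 169.5], 103, [253, 164, 12, 12])]
top yellow [([440.7, 77.8], 83, [409, 72, 67, 12]), ([411.6, 80.1], 10, [408, 79, 8, 3]), ([421.8, 78.3], 10, [418, 78, 9, 2]), ([232.0, 163.8], 12, [228, 163, 9, 3]), ([217.8, 176.0], 18, [214, 173, 9, 6])]
top orange [([382.5, 219.6], 125, [377, 214, 12, 12]), ([282.9, 301.0], 197, [275, 292, 17, 19]), ([273.7, 321.1], 80, [268, 316, 13, 10])]
side red [([332.3, 54.3], 14, [332, 50, 2, 10]), ([330.9, 71.4], 14, [330, 65, 2, 13]), ([290.9, 200.6], 63, [286, 197, 10, 8]), ([288.6, 218.3], 115, [282, 211, 15, 13]), ([286.2, 231.8], 202, [276, 221, 23, 19])]
side blue [([281.7, 176.8], 46, [278, 174, 9, 7]), ([279.9, 194.4], 97, [274, 188, 13, 12]), ([275.7, 208.0], 111, [269, 199, 15, 16])]
side yellow [([272.9, 155.8], 47, [269, 153, 9, 7]), ([267.5, 170.7], 15, [266, 168, 5, 6]), ([264.9, 185.0], 42, [262, 178, 7, 16]), ([163.6, 193.6], 14, [162, 192, 5, 4]), ([460.3, 332.2], 350, [428, 297, 68, 74])]
side orange [([331.5, 62.3], 13, [331, 59, 2, 8]), ([398.9, 120.1], 11, [398, 117, 3, 6]), ([310.5, 212.9], 1108, [275, 157, 70, 96]), ([258.4, 167.9], 103, [252, 163, 15, 10]), ([423.8, 188.1], 39, [420, 181, 11, 16]), ([161.3, 249.2], 56, [158, 245, 8, 10]), ([180.2, 251.0], 146, [173, 246, 16, 11]), ([284.3, 308.8], 61, [278, 303, 14, 13])]
tray floor ((32.8912353515625, 60.994510650634766), (102.56107330322266, 40.168148040771484), 86.5526123046875)
```

View pics/c1.png

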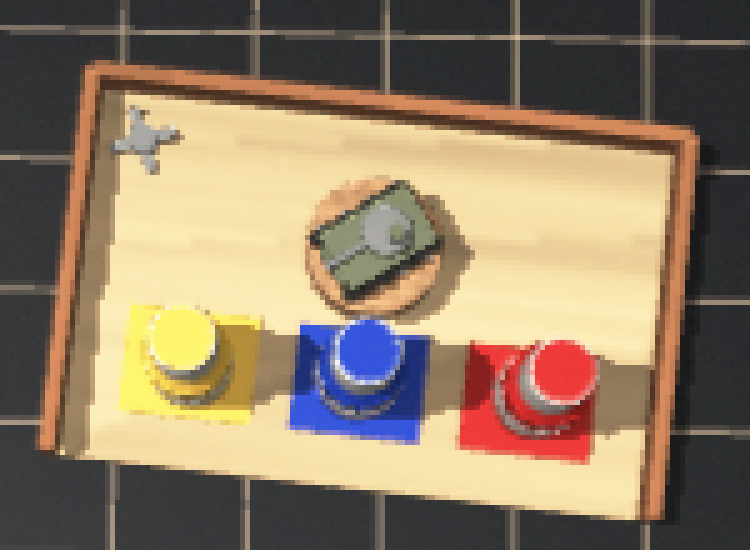

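```bash
python3 - <<'E'
from h import *
np.set_printoptions(precision=4,suppress=True)
cr=lambda x,y:(x/5-.5+185,y/5-.5+100)
tops={'yellow':(221.6,167.5),'blue':(258.2,169.5),'red':(297.3,173.7)}
sd={'yellow':(272.9,155.8),'blue':(281.7,176.8),'red':(290.9,200.6)}
for c in tops: print(c,pt('top',tops[c],.106)[0],pt('side',sd[c],.106)[0])
B=pt('top',[cr(88,62),cr(697,132),cr(660,520),cr(40,448)],.03);print('bay',B,np.linalg.norm(B-np.roll(B,-1,0),axis=1))
o=B.mean(0);print('centre',o)
ex=(B[0]+B[1]-B[2]-B[3]);ey=(B[0]+B[3]-B[1]-B[2])
print('ang x',np.degrees(np.arctan2(ex[1],ex[0])),'ang y',np.degrees(np.arctan2(ey[1],ey[0])))
print('cork',pt('top',cr(373,246),.032),'dot',pt('top',(382.5,219.6),.018),pt('side',(284.3,308.8),.018))
t=r.get_image('top')
crop(t,55,165,80,130,4,'pics/c2.png')
E
```

```text
yellow [0.5572 0.0218 0.106 ] [0.5593 0.0285 0.106 ]
blue [ 0.5546 -0.0454  0.106 ] [ 0.5551 -0.0412  0.106 ]
red [ 0.5481 -0.1173  0.106 ] [ 0.5492 -0.1122  0.106 ]
bay [[ 0.6802  0.0668  0.03  ]
 [ 0.6559 -0.181   0.03  ]
 [ 0.4979 -0.1662  0.03  ]
 [ 0.5226  0.0822  0.03  ]] [0.249  0.1587 0.2496 0.1583]
centre [ 0.5892 -0.0495  0.03  ]
ang x -5.465209883921455 ang y 84.36326657753236
cork [[ 0.6063 -0.0498  0.032 ]] dot [[ 0.468 -0.303  0.018]] [[ 0.4687 -0.298   0.018 ]]
```

View pics/c2.png

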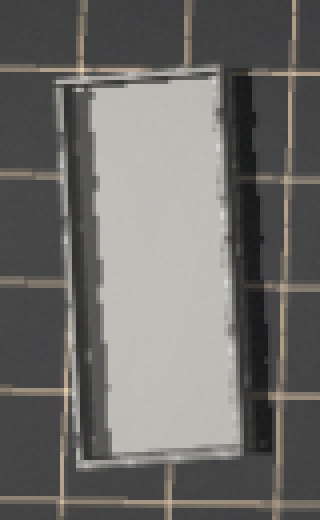

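The tray crop shows its outer rim corners at about (56,80), (220,67), (243,453) and (78,467) in 4x crop pixels.

```bash
python3 - <<'E'
from h import *
np.set_printoptions(precision=4,suppress=True)
cr=lambda x,y:(x/4-.5+55,y/4-.5+165)
B=pt('top',[cr(56,80),cr(220,67),cr(243,453),cr(78,467)],.022);print(B,np.linalg.norm(B-np.roll(B,-1,0),axis=1))
o=B.mean(0);ex=(B[0]+B[1]-B[2]-B[3]);ex/=np.linalg.norm(ex)
print('tray',o,np.degrees(np.arctan2(ex[1],ex[0])),[o+k*.06*ex for k in(1,0,-1)])
E
```

```text
[[0.5284 0.3344 0.022 ]
 [0.5364 0.2513 0.022 ]
 [0.3439 0.2324 0.022 ]
 [0.3354 0.3145 0.022 ]] [0.0834 0.1934 0.0826 0.194 ]
tray [0.436  0.2832 0.022 ] 5.739266778453328 [array([0.4957, 0.2892, 0.022 ]), array([0.436 , 0.2832, 0.022 ]), array([0.3763, 0.2772, 0.022 ])]
```

Emit:
{"method": "move_arm", "body": {
  "targets": [
    [[2.36,3.89,0],4.22],
    [[2.36,3.89,0],4.22],
    [[2.36,3.89,0],4.22],
    [[2.36,3.89,0],4.22],
    [[2.36,3.89,0],4.22],
    [[2.36,3.89,0],4.22],
    [[2.36,3.89,0],4.22],
    [[2.36,3.89,0],4.22]
  ],
  "jaw": 0.49,
  "force": 12
}}

```text
time_s: 1.05
tool_pos: [0.3698, -0.2855, 0.2196]
orientation: [[0.633, 0.774, 0.0], [0.774, -0.633, -0.0], [-0.0, 0.0, -1.0]]
force: [0.1, -1.0, -0.9]
gripper_width: 0.493
grasp_force: 0.0
```

Emit:
{"method": "move_arm", "body": {
  "targets": [
    [[2.36,3.89,0],4.22],
    [[2.36,3.89,0],4.22],
    [[2.36,3.89,0],4.22],
    [[2.36,3.89,0],4.22],
    [[2.36,3.89,0],4.22],
    [[2.36,3.89,0],4.22],
    [[2.36,3.89,0],4.22],
    [[2.36,3.89,0],4.22]
  ]
}}

```text
time_s: 1.85
tool_pos: [0.5587, 0.0256, 0.2195]
orientation: [[0.097, 0.995, 0.0], [0.995, -0.097, -0.0], [-0.0, 0.0, -1.0]]
force: [0.3, -1.4, 1.0]
gripper_width: 0.487
grasp_force: 0.0
```

Emit:
{"method": "move_arm", "body": {
  "targets": [
    [[0,0,0],0],
    [[0,0,0],0]
  ]
}}

```text
time_s: 2.05
tool_pos: [0.558, 0.0248, 0.219]
orientation: [[0.098, 0.995, -0.001], [0.995, -0.098, 0.0], [0.0, -0.001, -1.0]]
force: [-0.8, -1.4, -0.7]
gripper_width: 0.489
grasp_force: 0.0
```

```bash
python3 - <<'E'
from h import *
s=r.get_state();print(s['tool_pos'],np.degrees(np.arctan2(*np.array(s['orientation'])[[1,0],1])),s['gripper_width'],s['qpos'])
t=r.get_image('top');crop(t,160,90,160,120,4,'pics/c3.png');print(px('top',s['tool_pos']))
E
```

```text
[0.55798424 0.02483422 0.21902579] -5.621610236230391 0.48894581780863344 [ 21.87386595  20.32500694 -34.16888047 101.17632519  12.68032558
  62.41158837 -22.18314556]
[[216.91922202 157.58726291]]
```

View pics/c3.png

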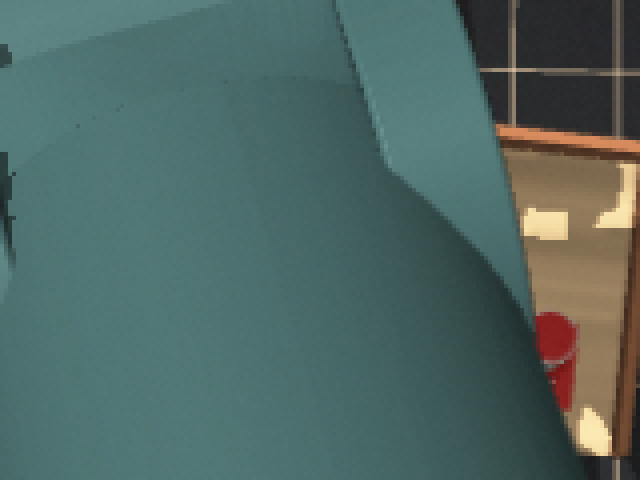

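The arm hides the bay from the top camera here, so I'll check the approach with the side camera.

Emit:
{"method": "move_arm", "body": {
  "targets": [
    [[0,0,-4],0],
    [[0,0,-4],0],
    [[0,0,-3],0],
    [[0,0,-1.6],0],
    [[0,0,-1],0],
    [[0,0,0],0]
  ]
}}

```text
time_s: 2.7
tool_pos: [0.5579, 0.0235, 0.0832]
orientation: [[0.1, 0.995, -0.001], [0.995, -0.1, -0.0], [-0.0, -0.001, -1.0]]
force: [0.2, 1.1, -0.5]
gripper_width: 0.491
grasp_force: 0.0
```

```bash
python3 - <<'E'
from h import *
s=r.get_state();print(s['tool_pos'])
t=r.get_image('side');crop(t,190,90,160,130,4,'pics/c4.png')
E
```

```text
[0.55785008 0.02354887 0.08321743]
```

View pics/c4.png

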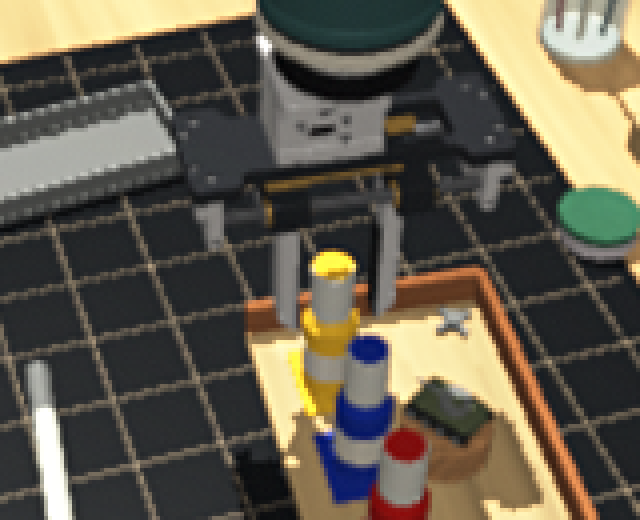

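The cap sits centred between the fingers, so I'll close and carry.

Emit:
{"method": "move_arm", "body": {
  "targets": [
    [[0,0,0],0],
    [[0,0,0],0],
    [[0,0,0],0],
    [[0,0,0],0]
  ],
  "jaw": 0.15
}}

```text
time_s: 3.15
tool_pos: [0.5584, 0.024, 0.0841]
orientation: [[0.099, 0.995, 0.001], [0.995, -0.099, -0.0], [-0.0, 0.001, -1.0]]
force: [-0.9, -0.2, 6.5]
gripper_width: 0.276
grasp_force: 12.0
```

Emit:
{"method": "move_arm", "body": {
  "targets": [
    [[0,0,1],0],
    [[0,0,2],0],
    [[0,0,3],0],
    [[0,0,2],0],
    [[0,0,0],0]
  ]
}}

```text
time_s: 3.65
tool_pos: [0.5593, 0.0242, 0.1666]
orientation: [[0.099, 0.995, 0.004], [0.995, -0.099, -0.0], [0.0, 0.004, -1.0]]
force: [-0.5, 0.2, -0.5]
gripper_width: 0.277
grasp_force: 12.0
```

Emit:
{"method": "move_arm", "body": {
  "targets": [
    [[-0.4,1.7,0],0],
    [[-0.8,3.5,0],0],
    [[-0.9,4,0],0],
    [[-0.9,4,0],0],
    [[-0.9,4,0],0],
    [[-0.9,4,0],0],
    [[-0.9,3.5,0],0],
    [[-0.4,2,0],0]
  ]
}}

```text
time_s: 4.45
tool_pos: [0.4953, 0.294, 0.1633]
orientation: [[0.096, 0.995, -0.001], [0.995, -0.096, 0.001], [0.001, -0.001, -1.0]]
force: [-0.8, 0.4, -0.6]
gripper_width: 0.276
grasp_force: 12.0
```

Emit:
{"method": "move_arm", "body": {
  "targets": [
    [[0,0,0],0],
    [[0,0,-2],0],
    [[0,0,-3],0],
    [[0,0,-2],0],
    [[0,0,-0.5],0],
    [[0,0,-0.5],0],
    [[0,0,-0.2],0],
    [[0,0,0],0]
  ]
}}

```text
time_s: 5.25
tool_pos: [0.4973, 0.291, 0.082]
orientation: [[0.1, 0.995, 0.001], [0.995, -0.1, 0.0], [0.0, 0.001, -1.0]]
force: [-0.7, 0.5, -0.0]
gripper_width: 0.274
grasp_force: 12.0
```

Emit:
{"method": "move_arm", "body": {
  "targets": [
    [[0,0,-0.2],0],
    [[0,0,-0.1],0],
    [[0,0,0],0]
  ]
}}

```text
time_s: 5.55
tool_pos: [0.4975, 0.2915, 0.0796]
orientation: [[0.099, 0.995, 0.001], [0.995, -0.099, 0.001], [0.001, 0.001, -1.0]]
force: [-2.3, -1.0, 11.3]
gripper_width: 0.274
grasp_force: 12.0
```

Emit:
{"method": "move_arm", "body": {
  "targets": [
    [[0,0,0],0],
    [[0,0,0],0],
    [[0,0,0],0],
    [[0,0,0],0]
  ],
  "jaw": 0.49
}}

```text
time_s: 5.95
tool_pos: [0.497, 0.291, 0.0784]
orientation: [[0.099, 0.995, -0.0], [0.995, -0.099, -0.0], [-0.0, -0.0, -1.0]]
force: [0.1, -0.8, 0.4]
gripper_width: 0.491
grasp_force: 0.0
```

Emit:
{"method": "move_arm", "body": {
  "targets": [
    [[0,0,1],0],
    [[0,0,3],0],
    [[0,0,4],0],
    [[0,0,1],0],
    [[0,0,0],0]
  ]
}}

```text
time_s: 6.45
tool_pos: [0.4977, 0.2914, 0.1704]
orientation: [[0.1, 0.995, 0.003], [0.995, -0.1, 0.001], [0.001, 0.003, -1.0]]
force: [0.3, 0.5, -0.4]
gripper_width: 0.49
grasp_force: 0.0
```

```bash
python3 - <<'E'
from h import *
s=r.get_state();print(s['tool_pos'])
t=r.get_image('side')
for c in('yellow','blue','red'): print(c,blobs(mask(t,c)[:,120:330],30))
print('dab side z.102',px('side',[.497,.291,.102]))
E
```

```text
[0.49774819 0.29144824 0.1704313 ]
yellow [([152.3, 185.2], 73, [148, 176, 9, 18])]
blue [([161.7, 176.9], 43, [158, 174, 8, 7]), ([160.3, 194.6], 93, [155, 188, 12, 12]), ([155.7, 208.0], 111, [149, 199, 15, 16])]
red [([170.9, 200.6], 63, [166, 197, 10, 8]), ([168.6, 218.3], 115, [162, 211, 15, 13]), ([166.2, 231.8], 202, [156, 221, 23, 19])]
dab side z.102 [[218.83245278  98.34654796]]
```

Emit:
{"method": "move_arm", "body": {
  "targets": [
    [[0.7,-4,0],0],
    [[0.8,-4.6,0],0],
    [[0.8,-4.6,0],0],
    [[0.8,-4.6,0],0],
    [[0.8,-4.6,0],0],
    [[0.8,-4.6,0],0],
    [[0.7,-4.2,0],0],
    [[0.4,-2.2,0],0]
  ]
}}

```text
time_s: 7.3
tool_pos: [0.5543, -0.0472, 0.1668]
orientation: [[0.103, 0.995, -0.003], [0.995, -0.103, -0.001], [-0.001, -0.002, -1.0]]
force: [-0.4, 0.3, 0.5]
gripper_width: 0.492
grasp_force: 0.0
```

Emit:
{"method": "move_arm", "body": {
  "targets": [
    [[0,0,0],0],
    [[0,0,-3],0],
    [[0,0,-3],0],
    [[0,0,-1.5],0],
    [[0,0,-1],0],
    [[0,0,0],0]
  ]
}}

```text
time_s: 7.9
tool_pos: [0.5545, -0.0425, 0.0825]
orientation: [[0.099, 0.995, -0.002], [0.995, -0.099, 0.0], [0.0, -0.002, -1.0]]
force: [-0.5, 0.3, -0.0]
gripper_width: 0.49
grasp_force: 0.0
```

```bash
python3 - <<'E'
from h import *
s=r.get_state();print(s['tool_pos'])
t=r.get_image('side');crop(t,190,80,160,150,4,'pics/c5.png')
E
```

```text
[ 0.55445538 -0.04246489  0.08248469]
```

View pics/c5.png

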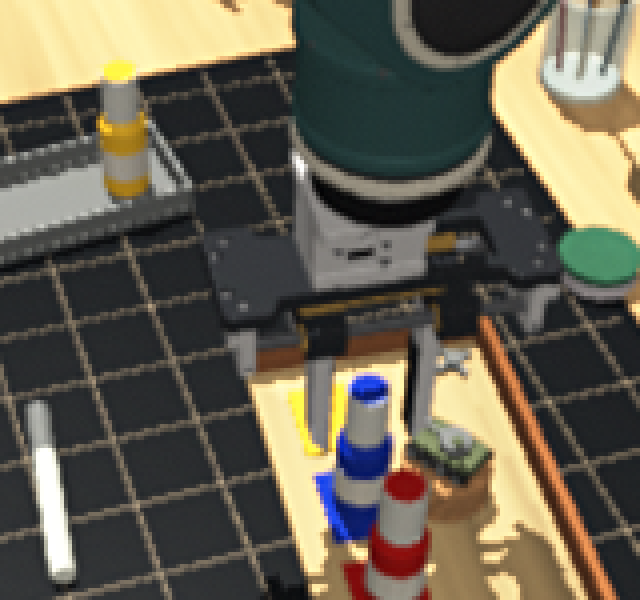

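Yellow stands upright in the tray (crop 125,130), and blue is between the fingers.

Emit:
{"method": "move_arm", "body": {
  "targets": [
    [[0,0,0],0],
    [[0,0,0],0],
    [[0,0,0],0],
    [[0,0,0],0]
  ],
  "jaw": 0.15
}}

```text
time_s: 8.35
tool_pos: [0.5553, -0.0431, 0.0839]
orientation: [[0.1, 0.995, 0.001], [0.995, -0.1, -0.0], [-0.0, 0.001, -1.0]]
force: [-1.0, 0.3, 4.0]
gripper_width: 0.272
grasp_force: 12.0
```

Emit:
{"method": "move_arm", "body": {
  "targets": [
    [[0,0,1],0],
    [[0,0,2],0],
    [[0,0,3],0],
    [[0,0,2],0],
    [[0,0,0],0]
  ]
}}

```text
time_s: 8.85
tool_pos: [0.5564, -0.0429, 0.1667]
orientation: [[0.099, 0.995, 0.004], [0.995, -0.099, -0.001], [-0.0, 0.004, -1.0]]
force: [-0.3, 1.0, -1.1]
gripper_width: 0.274
grasp_force: 12.0
```

Emit:
{"method": "move_arm", "body": {
  "targets": [
    [[-0.7,2,0],0],
    [[-1.5,4,0],0],
    [[-1.6,4.5,0],0],
    [[-1.6,4.5,0],0],
    [[-1.6,4.5,0],0],
    [[-1.6,4.5,0],0],
    [[-1.6,4.5,0],0],
    [[-1.6,4.3,0],0]
  ]
}}

```text
time_s: 9.65
tool_pos: [0.4358, 0.2866, 0.1633]
orientation: [[0.099, 0.995, -0.0], [0.995, -0.099, -0.0], [-0.0, -0.0, -1.0]]
force: [1.1, 0.1, -1.6]
gripper_width: 0.274
grasp_force: 12.0
```

Emit:
{"method": "move_arm", "body": {
  "targets": [
    [[0,0,0],0],
    [[0,0,0],0],
    [[0,0,-2],0],
    [[0,0,-3],0],
    [[0,0,-2],0],
    [[0,0,-0.6],0],
    [[0,0,-0.4],0],
    [[0,0,0],0]
  ]
}}

```text
time_s: 10.45
tool_pos: [0.4374, 0.2846, 0.0837]
orientation: [[0.1, 0.995, 0.0], [0.995, -0.1, -0.0], [-0.0, 0.0, -1.0]]
force: [-0.4, -0.6, 0.1]
gripper_width: 0.273
grasp_force: 12.0
```

Lower the last 4 mm, release, retreat, then go to red at (.549,-.115).

Emit:
{"method": "move_arm", "body": {
  "targets": [
    [[0,0,-0.2],0],
    [[0,0,-0.1],0],
    [[0,0,-0.1],0],
    [[0,0,0],0]
  ]
}}

```text
time_s: 10.85
tool_pos: [0.4373, 0.2852, 0.0799]
orientation: [[0.099, 0.995, 0.001], [0.995, -0.099, 0.0], [0.0, 0.001, -1.0]]
force: [-0.2, -0.8, 5.1]
gripper_width: 0.276
grasp_force: 12.0
```

Emit:
{"method": "move_arm", "body": {
  "targets": [
    [[0,0,0],0],
    [[0,0,0],0],
    [[0,0,0],0],
    [[0,0,0],0]
  ],
  "jaw": 0.49
}}

```text
time_s: 11.25
tool_pos: [0.437, 0.285, 0.0794]
orientation: [[0.099, 0.995, -0.0], [0.995, -0.099, -0.0], [-0.0, -0.0, -1.0]]
force: [-0.9, -0.3, -0.4]
gripper_width: 0.49
grasp_force: 0.0
```

Emit:
{"method": "move_arm", "body": {
  "targets": [
    [[0,0,1],0],
    [[0,0,3],0],
    [[0,0,4],0],
    [[0,0,1],0],
    [[0,0,0],0]
  ]
}}

```text
time_s: 11.75
tool_pos: [0.4378, 0.2854, 0.1713]
orientation: [[0.1, 0.995, 0.003], [0.995, -0.1, 0.001], [0.001, 0.003, -1.0]]
force: [0.0, 0.4, -0.7]
gripper_width: 0.492
grasp_force: 0.0
```

Emit:
{"method": "move_arm", "body": {
  "targets": [
    [[1.2,-4.4,0],0],
    [[1.2,-4.4,0],0],
    [[1.2,-4.4,0],0],
    [[1.2,-4.4,0],0],
    [[1.2,-4.4,0],0],
    [[1.2,-4.4,0],0],
    [[1.2,-4.4,0],0],
    [[1.2,-4.4,0],0]
  ]
}}

```text
time_s: 12.55
tool_pos: [0.5325, -0.069, 0.1683]
orientation: [[0.1, 0.995, -0.002], [0.995, -0.1, -0.0], [-0.0, -0.002, -1.0]]
force: [1.5, 1.0, -0.0]
gripper_width: 0.493
grasp_force: 0.0
```

Emit:
{"method": "move_arm", "body": {
  "targets": [
    [[1.1,-3.0,0],0],
    [[0.5,-1.8,0],0],
    [[0,0,0],0],
    [[0,0,-3],0],
    [[0,0,-3],0],
    [[0,0,-1.5],0],
    [[0,0,-1],0],
    [[0,0,0],0]
  ]
}}

```text
time_s: 13.35
tool_pos: [0.5486, -0.1142, 0.0838]
orientation: [[0.098, 0.995, -0.001], [0.995, -0.098, 0.001], [0.0, -0.001, -1.0]]
force: [0.5, 0.9, -0.3]
gripper_width: 0.485
grasp_force: 0.0
```

```bash
python3 - <<'E'
from h import *
s=r.get_state();print(s['tool_pos'])
t=r.get_image('side');crop(t,190,80,160,150,4,'pics/c6.png')
E
```

```text
[ 0.54861073 -0.11415854  0.08375422]
```

View pics/c6.png

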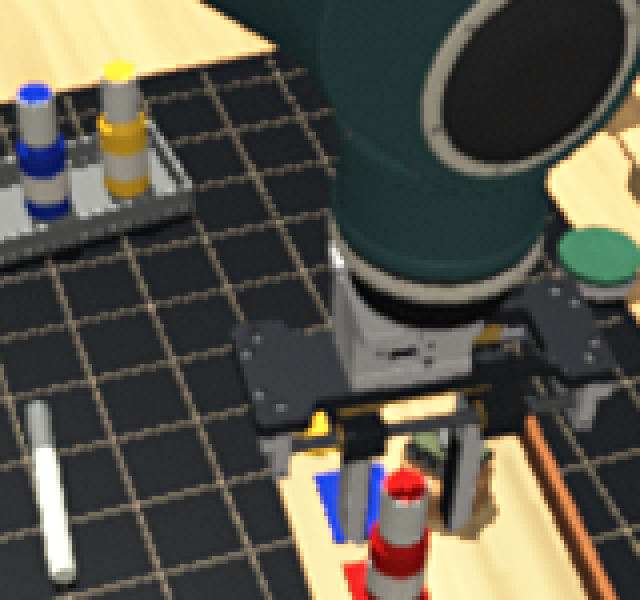

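Blue and yellow stand in the tray (crop 45,150 and 125,130), and red's cap is between the fingers.

Emit:
{"method": "move_arm", "body": {
  "targets": [
    [[0,0,0],0],
    [[0,0,0],0],
    [[0,0,0],0],
    [[0,0,0],0]
  ],
  "jaw": 0.15
}}

```text
time_s: 13.8
tool_pos: [0.5492, -0.115, 0.0849]
orientation: [[0.099, 0.995, 0.001], [0.995, -0.099, -0.0], [-0.0, 0.001, -1.0]]
force: [-0.2, 0.7, 4.6]
gripper_width: 0.276
grasp_force: 12.0
```

Emit:
{"method": "move_arm", "body": {
  "targets": [
    [[0,0,1],0],
    [[0,0,2],0],
    [[0,0,3],0],
    [[0,0,2],0],
    [[0,0,0],0]
  ]
}}

```text
time_s: 14.3
tool_pos: [0.5504, -0.1151, 0.1677]
orientation: [[0.099, 0.995, 0.004], [0.995, -0.099, -0.001], [-0.001, 0.004, -1.0]]
force: [0.5, 0.6, -1.1]
gripper_width: 0.275
grasp_force: 12.0
```

Emit:
{"method": "move_arm", "body": {
  "targets": [
    [[-0.9,2,0],0],
    [[-1.7,4,0],0],
    [[-1.8,4.2,0],0],
    [[-1.8,4.2,0],0],
    [[-1.8,4.2,0],0],
    [[-1.8,4.2,0],0],
    [[-1.8,4.2,0],0],
    [[-1.8,4.2,0],0]
  ]
}}

```text
time_s: 15.1
tool_pos: [0.4138, 0.1983, 0.1644]
orientation: [[0.1, 0.995, -0.0], [0.995, -0.1, -0.0], [-0.0, -0.0, -1.0]]
force: [0.9, -0.0, -0.4]
gripper_width: 0.273
grasp_force: 12.0
```

Emit:
{"method": "move_arm", "body": {
  "targets": [
    [[-1.8,4.2,0],0],
    [[-1.3,2.7,0],0],
    [[-0.7,1.4,0],0],
    [[0,0,0],0],
    [[0,0,0],0]
  ]
}}

```text
time_s: 15.6
tool_pos: [0.377, 0.2795, 0.1642]
orientation: [[0.099, 0.995, -0.0], [0.995, -0.099, -0.0], [-0.001, -0.0, -1.0]]
force: [0.6, 0.4, -0.8]
gripper_width: 0.274
grasp_force: 12.0
```

Emit:
{"method": "move_arm", "body": {
  "targets": [
    [[0,0,-2],0],
    [[0,0,-3],0],
    [[0,0,-2],0],
    [[0,0,-0.6],0],
    [[0,0,-0.4],0],
    [[0,0,0],0]
  ]
}}

```text
time_s: 16.2
tool_pos: [0.3774, 0.2798, 0.0848]
orientation: [[0.1, 0.995, 0.0], [0.995, -0.1, 0.0], [0.0, 0.0, -1.0]]
force: [0.9, -0.4, -0.2]
gripper_width: 0.276
grasp_force: 12.0
```

Finish lowering, release, retreat, and swing away so that the top camera sees the bay.

Emit:
{"method": "move_arm", "body": {
  "targets": [
    [[0,0,-0.2],0],
    [[0,0,-0.1],0],
    [[0,0,-0.1],0],
    [[0,0,0],0]
  ]
}}

```text
time_s: 16.6
tool_pos: [0.3773, 0.2802, 0.0808]
orientation: [[0.099, 0.995, 0.001], [0.995, -0.099, 0.0], [0.0, 0.001, -1.0]]
force: [0.3, -0.7, 3.9]
gripper_width: 0.276
grasp_force: 12.0
```

Emit:
{"method": "move_arm", "body": {
  "targets": [
    [[0,0,0],0],
    [[0,0,0],0],
    [[0,0,0],0],
    [[0,0,0],0]
  ],
  "jaw": 0.49
}}

```text
time_s: 17.0
tool_pos: [0.377, 0.28, 0.0804]
orientation: [[0.099, 0.995, -0.0], [0.995, -0.099, 0.0], [0.0, -0.0, -1.0]]
force: [0.3, 0.8, -0.1]
gripper_width: 0.487
grasp_force: 0.0
```

Emit:
{"method": "move_arm", "body": {
  "targets": [
    [[0,0,1],0],
    [[0,0,3],0],
    [[0,0,4],0],
    [[0,0,3],0],
    [[0,0,0],0]
  ]
}}

```text
time_s: 17.5
tool_pos: [0.3782, 0.2812, 0.1944]
orientation: [[0.099, 0.995, 0.005], [0.995, -0.099, 0.002], [0.003, 0.005, -1.0]]
force: [0.9, 0.6, -0.7]
gripper_width: 0.489
grasp_force: 0.0
```

```bash
python3 - <<'E'
from h import *
s=r.get_state();print(s['tool_pos'],s['time_s'])
t=r.get_image('top');crop(t,50,90,360,220,2,'pics/c7.png')
for c in('yellow','blue','red'): print(c,blobs(mask(t,c)[100:300,180:340],30))
E
```

```text
[0.37823962 0.28121126 0.19439405] 17.5
yellow []
blue [([76.4, 75.9], 520, [63, 65, 28, 23])]
red [([110.2, 80.0], 555, [97, 69, 28, 23])]
```

View pics/c7.png

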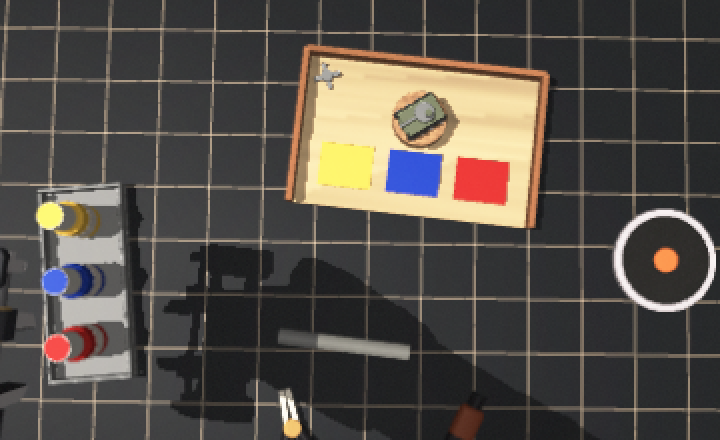

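All three bottles stand in the tray (crop 50,216; 55,281; 57,347), the three pads are clear, and the cork is at about crop (420,119).

```bash
python3 - <<'E'
from h import *
np.set_printoptions(precision=4,suppress=True)
t=r.get_image('top');s=r.get_image('side')
h=cv2.cvtColor(t,cv2.COLOR_RGB2HSV)
y=np.zeros(t.shape[:2],np.uint8);y[100:300,180:340]=cv2.inRange(h,(22,140,80),(34,255,255))[100:300,180:340]
print('y',blobs(y,100))
P={'red':(290.2,180.0),'blue':(256.4,175.9)}
b=blobs(y,100)
if b:P['yellow']=b[0][0]
for c in P: print(c,pt('top',P[c],.008))
for c in('yellow','blue','red'):
    for q in blobs(mask(s,c,120)[150:260,240:330],60): print('side',c,q[1],pt('side',(q[0][0]+240,q[0][1]+150),.008))
roi=cv2.resize(t[130:170,235:285],None,fx=8,fy=8,interpolation=cv2.INTER_CUBIC)
ci=cv2.HoughCircles(cv2.GaussianBlur(cv2.cvtColor(roi,cv2.COLOR_RGB2GRAY),(9,9),3),cv2.HOUGH_GRADIENT,1,200,param1=60,param2=15,minRadius=95,maxRadius=130)
print(ci)
if ci is not None:
    x,yy,_=ci[0,0];print(pt('top',((x+.5)/8-.5+235,(yy+.5)/8-.5+130),.032))
o=mask(t,'orange');print(blobs(o[200:240,360:400],40))
E
```

```text
y [([222.4, 172.1], 528, [209, 161, 28, 24])]
red [[ 0.5466 -0.1157  0.008 ]]
blue [[ 0.5538 -0.046   0.008 ]]
yellow [[0.5605 0.024  0.008 ]]
side yellow 290 [[0.5608 0.0265 0.008 ]]
side blue 293 [[ 0.5534 -0.044   0.008 ]]
side red 352 [[ 0.5465 -0.1138  0.008 ]]
[[[194.5 166.5 107.8]]]
[[ 0.6029 -0.0494  0.032 ]]
[([22.5, 19.6], 124, [17, 14, 12, 12])]
```

Emit:
{"method": "move_arm", "body": {
  "targets": [
    [[1.9,-2.73,0],7.5],
    [[1.9,-2.73,0],7.5],
    [[1.9,-2.73,0],7.5],
    [[1.9,-2.73,0],7.5],
    [[1.9,-2.73,0],7.5],
    [[1.9,-2.73,0],7.5],
    [[1.9,-2.73,0],7.5],
    [[1.9,-2.73,0],7.5]
  ],
  "jaw": 0.83
}}

```text
time_s: 18.45
tool_pos: [0.529, 0.0604, 0.1893]
orientation: [[-0.815, 0.579, -0.002], [0.579, 0.815, 0.0], [0.002, -0.001, -1.0]]
force: [-0.3, 0.7, 1.1]
gripper_width: 0.829
grasp_force: 0.0
```

Emit:
{"method": "move_arm", "body": {
  "targets": [
    [[1.9,-2.73,0],7.5],
    [[1.9,-2.73,0],7.5],
    [[1.9,-2.73,0],7.5],
    [[1.9,-2.73,0],7.5],
    [[0,0,0],0],
    [[0,0,0],0]
  ]
}}

```text
time_s: 19.05
tool_pos: [0.6045, -0.0475, 0.189]
orientation: [[-0.995, 0.101, -0.002], [0.101, 0.995, 0.001], [0.002, 0.001, -1.0]]
force: [0.1, 0.5, 0.4]
gripper_width: 0.828
grasp_force: 0.0
```

Emit:
{"method": "move_arm", "body": {
  "targets": [
    [[0,0,-3],0],
    [[0,0,-4],0],
    [[0,0,-3],0],
    [[0,0,-1.5],0],
    [[0,0,0],0]
  ]
}}

```text
time_s: 19.55
tool_pos: [0.6038, -0.0465, 0.074]
orientation: [[-0.995, 0.099, -0.003], [0.099, 0.995, 0.001], [0.003, 0.0, -1.0]]
force: [-0.2, -0.1, -0.0]
gripper_width: 0.831
grasp_force: 0.0
```

```bash
python3 - <<'E'
from h import *
s=r.get_state();print(s['tool_pos'],s['time_s'],np.round(s['qpos']),np.degrees(np.arctan2(*np.array(s['orientation'])[[1,0],1])))
t=r.get_image('side');crop(t,240,100,150,150,4,'pics/c8.png')
E
```

```text
[ 0.60379504 -0.04654482  0.0739737 ] 19.55 [ 34.  40. -45. 100.  34.  54.  60.] 84.33614054466261
```

View pics/c8.png

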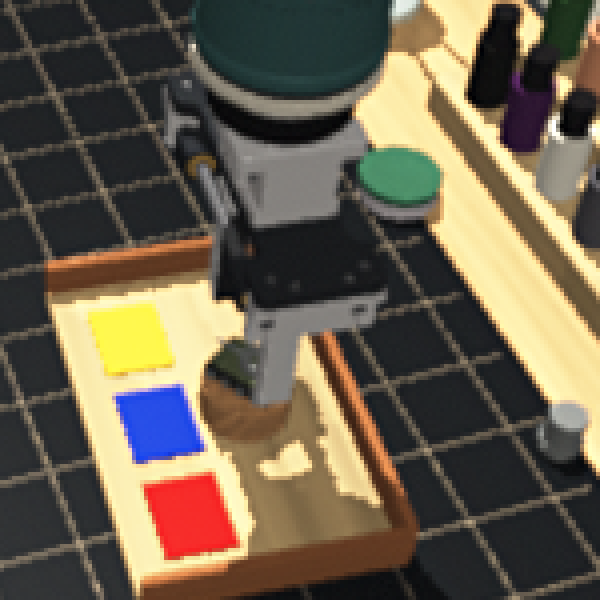

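```bash
python3 - <<'E'
from h import *
print(px('side',[[.604,-.048,.019],[.596,-.048,.019],[.604,-.087,.060]]))
E
```

```text
[[299.76743584 198.90009621]
 [296.68851688 199.68525546]
 [307.85434794 199.76984116]]
```

The cork spans crop columns 200–293 and the fingers straddle it. I'll nudge +2 mm in x and descend.

Emit:
{"method": "move_arm", "body": {
  "targets": [
    [[0.2,0,-1.5],0],
    [[0,0,-1.5],0],
    [[0,0,-1.2],0],
    [[0,0,-0.6],0],
    [[0,0,-0.3],0],
    [[0,0,0],0]
  ]
}}

```text
time_s: 20.2
tool_pos: [0.6069, -0.0475, 0.0242]
orientation: [[-0.995, 0.099, -0.0], [0.099, 0.995, 0.0], [0.0, 0.0, -1.0]]
force: [0.3, 0.7, -0.4]
gripper_width: 0.83
grasp_force: 0.0
```

Emit:
{"method": "move_arm", "body": {
  "targets": [
    [[0,0,0],0],
    [[0,0,0],0],
    [[0,0,0],0],
    [[0,0,0],0],
    [[0,0,0],0]
  ],
  "jaw": 0.4,
  "force": 15
}}

```text
time_s: 20.7
tool_pos: [0.6072, -0.0477, 0.0247]
orientation: [[-0.995, 0.1, 0.0], [0.1, 0.995, -0.0], [-0.0, -0.0, -1.0]]
force: [-0.9, -0.8, 4.7]
gripper_width: 0.593
grasp_force: 15.0
```

Emit:
{"method": "move_arm", "body": {
  "targets": [
    [[0,0,0.5],0],
    [[0,0,1.5],0],
    [[0,0,2.5],0],
    [[0,0,2.5],0],
    [[0,0,1],0],
    [[0,0,0],0]
  ]
}}

```text
time_s: 21.3
tool_pos: [0.6077, -0.0477, 0.1061]
orientation: [[-0.995, 0.1, 0.002], [0.1, 0.995, -0.001], [-0.002, -0.0, -1.0]]
force: [0.9, 0.5, -1.0]
gripper_width: 0.592
grasp_force: 15.0
```

Emit:
{"method": "move_arm", "body": {
  "targets": [
    [[-1,-2,0],0],
    [[-1.7,-3.2,0],0],
    [[-2.1,-3.8,0],0],
    [[-2.1,-3.8,0],0],
    [[-2.1,-3.8,0],0],
    [[-2.1,-3.8,0],0],
    [[-1.7,-3.1,0],0],
    [[-1,-1.8,0],0]
  ]
}}

```text
time_s: 22.1
tool_pos: [0.4666, -0.3032, 0.1033]
orientation: [[-0.995, 0.102, -0.002], [0.102, 0.995, 0.0], [0.002, -0.0, -1.0]]
force: [-0.2, -0.5, -0.6]
gripper_width: 0.589
grasp_force: 15.0
```

Emit:
{"method": "move_arm", "body": {
  "targets": [
    [[0,0,0],0],
    [[0,0,0],0],
    [[0,0,-2],0],
    [[0,0,-2],0],
    [[0,0,-1],0],
    [[0,0,0],0]
  ]
}}

```text
time_s: 22.7
tool_pos: [0.4689, -0.2992, 0.0533]
orientation: [[-0.995, 0.098, -0.001], [0.098, 0.995, 0.002], [0.002, 0.001, -1.0]]
force: [0.7, -0.2, 0.2]
gripper_width: 0.592
grasp_force: 15.0
```

```bash
python3 - <<'E'
from h import *
s=r.get_state();print(s['tool_pos'],s['time_s'],s['gripper_width'],s['force'])
t=r.get_image('side');crop(t,210,210,160,150,4,'pics/c9.png')
E
```

```text
[ 0.46891373 -0.29915157  0.05329151] 22.7 0.591817172913191 [ 0.74640599 -0.24365122  0.16287219]
```

View pics/c9.png

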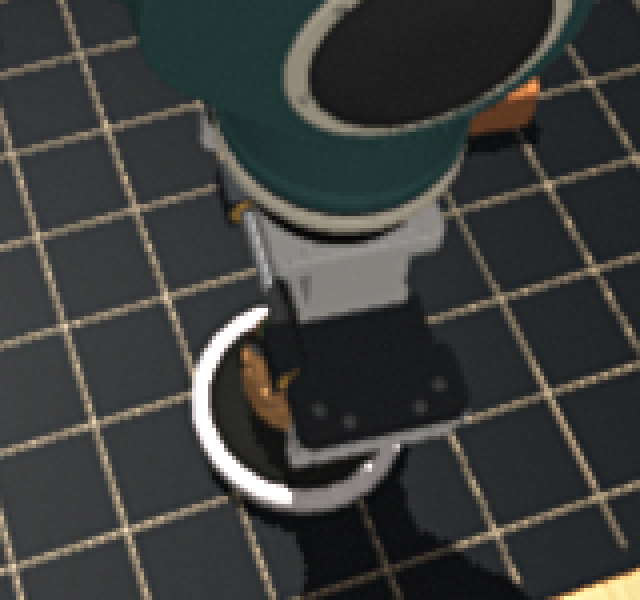

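The cork is held over the turntable disc (ring centred near crop 297,405). Lower 17 mm and release.

Emit:
{"method": "move_arm", "body": {
  "targets": [
    [[0,0,-0.8],0],
    [[0,0,-0.4],0],
    [[0,0,-0.3],0],
    [[0,0,-0.1],0],
    [[0,0,0],0]
  ]
}}

```text
time_s: 23.25
tool_pos: [0.469, -0.3006, 0.0384]
orientation: [[-0.995, 0.1, 0.0], [0.1, 0.995, -0.0], [-0.0, -0.0, -1.0]]
force: [0.3, 0.6, -1.4]
gripper_width: 0.593
grasp_force: 15.0
```

Emit:
{"method": "move_arm", "body": {
  "targets": [
    [[0,0,-0.1],0],
    [[0,0,-0.1],0],
    [[0,0,0],0]
  ]
}}

```text
time_s: 23.55
tool_pos: [0.4691, -0.3007, 0.0367]
orientation: [[-0.995, 0.099, 0.0], [0.099, 0.995, -0.0], [-0.0, -0.0, -1.0]]
force: [-1.1, 0.8, 3.8]
gripper_width: 0.593
grasp_force: 15.0
```

Emit:
{"method": "move_arm", "body": {
  "targets": [
    [[0,0,0],0],
    [[0,0,0],0],
    [[0,0,0],0],
    [[0,0,0],0]
  ],
  "jaw": 0.83
}}

```text
time_s: 23.95
tool_pos: [0.469, -0.3006, 0.0364]
orientation: [[-0.995, 0.099, 0.0], [0.099, 0.995, -0.0], [-0.0, -0.0, -1.0]]
force: [-0.7, 0.3, -0.5]
gripper_width: 0.831
grasp_force: 0.0
```

Emit:
{"method": "move_arm", "body": {
  "targets": [
    [[0,0,1],0],
    [[0,0,3],0],
    [[0,0,4],0],
    [[0,0,4],0],
    [[0,0,3.5],0],
    [[0,0,0],0]
  ]
}}

```text
time_s: 24.55
tool_pos: [0.4708, -0.3011, 0.1963]
orientation: [[-0.995, 0.099, 0.005], [0.099, 0.995, -0.004], [-0.005, -0.004, -1.0]]
force: [0.0, 0.3, -0.3]
gripper_width: 0.832
grasp_force: 0.0
```

Emit:
{"method": "move_arm", "body": {
  "targets": [
    [[-0.66,4.15,0],-6.43],
    [[-0.66,4.15,0],-6.43],
    [[-0.66,4.15,0],-6.43],
    [[-0.66,4.15,0],-6.43],
    [[-0.66,4.15,0],-6.43],
    [[-0.66,4.15,0],-6.43],
    [[-0.66,4.15,0],-6.43],
    [[-0.66,4.15,0],-6.43]
  ],
  "jaw": 0.49
}}

```text
time_s: 25.35
tool_pos: [0.4154, 0.0329, 0.1915]
orientation: [[-0.539, 0.843, 0.0], [0.843, 0.539, -0.001], [-0.001, -0.0, -1.0]]
force: [1.2, 0.3, 0.7]
gripper_width: 0.489
grasp_force: 0.0
```

Emit:
{"method": "move_arm", "body": {
  "targets": [
    [[-0.66,4.15,0],-6.43],
    [[-0.66,4.15,0],-6.43],
    [[-0.66,4.15,0],-6.43],
    [[-0.66,4.15,0],-6.43],
    [[-0.66,4.15,0],-6.43],
    [[-0.66,4.15,0],-6.43],
    [[0,0,0],0],
    [[0,0,0],0]
  ]
}}

```text
time_s: 26.15
tool_pos: [0.379, 0.2658, 0.1913]
orientation: [[0.055, 0.998, -0.001], [0.998, -0.055, -0.0], [-0.0, -0.001, -1.0]]
force: [0.7, -0.8, 0.3]
gripper_width: 0.488
grasp_force: 0.0
```

```bash
python3 - <<'E'
from h import *
s=r.get_state();print(s['tool_pos'],s['time_s'],s['gripper_width'])
t=r.get_image('top');crop(t,40,100,380,200,2,'pics/c10.png')
for c in('blue','red'):print(c,[ (q,pt('top',q[0],.102)) for q in blobs(mask(t,c)[:,:180],30)])
E
```

```text
[0.37896394 0.26581879 0.19126221] 26.15 0.48845332084167864
blue [(([89.7, 229.5], 67, [82, 222, 13, 17]), array([[0.43973162, 0.26040379, 0.102     ]])), (([76.8, 230.1], 96, [72, 225, 11, 11]), array([[0.43820915, 0.28403034, 0.102     ]]))]
red [(([91.1, 260.4], 89, [82, 253, 15, 17]), array([[0.38389285, 0.25554594, 0.102     ]])), (([78.0, 263.6], 102, [73, 258, 12, 12]), array([[0.37767105, 0.27921987, 0.102     ]]))]
```

View pics/c10.png

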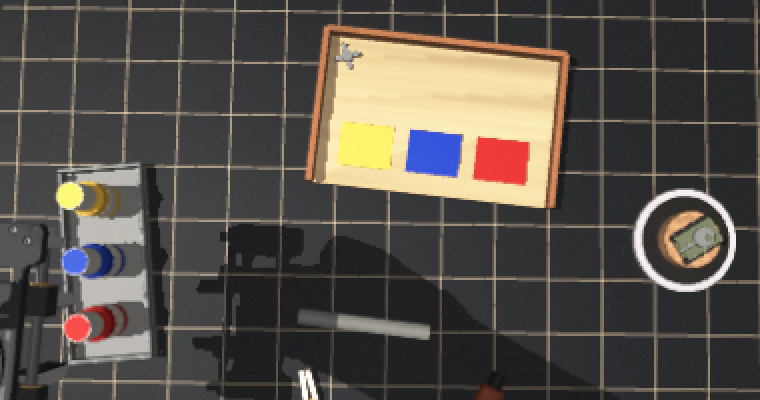

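The model stands in the middle of the turntable (crop 692,240), and all three bottles are upright in the tray. Red is the first to go back.

Emit:
{"method": "move_arm", "body": {
  "targets": [
    [[-0.2,1.4,0],-2.5],
    [[0,0,0],0],
    [[0,0,-3],0],
    [[0,0,-4],0],
    [[0,0,-2.5],0],
    [[0,0,-1.2],0],
    [[0,0,-0.35],0],
    [[0,0,0],0]
  ]
}}

```text
time_s: 27.0
tool_pos: [0.3782, 0.2789, 0.0816]
orientation: [[0.102, 0.995, 0.0], [0.995, -0.102, 0.0], [0.0, 0.0, -1.0]]
force: [-0.6, 0.6, 0.7]
gripper_width: 0.492
grasp_force: 0.0
```

Emit:
{"method": "move_arm", "body": {
  "targets": [
    [[0,0,0],0],
    [[0,0,0],0],
    [[0,0,0],0],
    [[0,0,0],0]
  ],
  "jaw": 0.15,
  "force": 12
}}

```text
time_s: 27.4
tool_pos: [0.3781, 0.2793, 0.0815]
orientation: [[0.102, 0.995, 0.001], [0.995, -0.102, 0.0], [0.0, 0.001, -1.0]]
force: [-1.1, -0.8, 7.0]
gripper_width: 0.279
grasp_force: 12.0
```

Emit:
{"method": "move_arm", "body": {
  "targets": [
    [[0,0,1],0],
    [[0,0,2],0],
    [[0,0,3],0],
    [[0,0,2],0],
    [[0,0,0],0]
  ]
}}

```text
time_s: 27.9
tool_pos: [0.3786, 0.2799, 0.1637]
orientation: [[0.102, 0.995, 0.003], [0.995, -0.102, 0.001], [0.002, 0.003, -1.0]]
force: [1.3, 1.3, -0.3]
gripper_width: 0.273
grasp_force: 12.0
```

Emit:
{"method": "move_arm", "body": {
  "targets": [
    [[0.9,-2,0],0],
    [[1.7,-4,0],0],
    [[1.8,-4.2,0],0],
    [[1.8,-4.2,0],0],
    [[1.8,-4.2,0],0],
    [[1.8,-4.2,0],0],
    [[1.8,-4.2,0],0],
    [[1.8,-4.2,0],0]
  ]
}}

```text
time_s: 28.7
tool_pos: [0.5119, -0.0349, 0.1608]
orientation: [[0.102, 0.995, -0.001], [0.995, -0.102, -0.0], [-0.0, -0.001, -1.0]]
force: [0.9, 0.9, 0.8]
gripper_width: 0.277
grasp_force: 12.0
```

Emit:
{"method": "move_arm", "body": {
  "targets": [
    [[1.7,-4.1,0],0],
    [[1.2,-2.6,0],0],
    [[0.65,-1.4,0],0],
    [[0,0,0],0],
    [[0,0,0],0]
  ]
}}

```text
time_s: 29.2
tool_pos: [0.5469, -0.1124, 0.1608]
orientation: [[0.101, 0.995, -0.001], [0.995, -0.101, 0.001], [0.001, -0.001, -1.0]]
force: [0.0, 0.3, -0.3]
gripper_width: 0.271
grasp_force: 12.0
```

Emit:
{"method": "move_arm", "body": {
  "targets": [
    [[0,0,-2],0],
    [[0,0,-3],0],
    [[0,0,-1.5],0],
    [[0,0,-0.5],0],
    [[0,0,0],0],
    [[0,0,0],0]
  ]
}}

```text
time_s: 29.8
tool_pos: [0.5478, -0.1135, 0.092]
orientation: [[0.101, 0.995, 0.001], [0.995, -0.101, -0.0], [-0.0, 0.001, -1.0]]
force: [-0.6, 0.5, -0.8]
gripper_width: 0.273
grasp_force: 12.0
```

Emit:
{"method": "move_arm", "body": {
  "targets": [
    [[0,0,-0.3],0],
    [[0,0,-0.2],0],
    [[0,0,-0.1],0],
    [[0,0,-0.1],0],
    [[0,0,0],0]
  ]
}}

```text
time_s: 30.3
tool_pos: [0.5475, -0.114, 0.0848]
orientation: [[0.102, 0.995, 0.0], [0.995, -0.102, -0.001], [-0.001, 0.0, -1.0]]
force: [-2.8, 0.1, 13.0]
gripper_width: 0.271
grasp_force: 12.0
```

Emit:
{"method": "move_arm", "body": {
  "targets": [
    [[0,0,0],0],
    [[0,0,0],0],
    [[0,0,0],0],
    [[0,0,0],0]
  ],
  "jaw": 0.49
}}

```text
time_s: 30.7
tool_pos: [0.5472, -0.1139, 0.0839]
orientation: [[0.102, 0.995, -0.0], [0.995, -0.102, 0.0], [0.0, -0.0, -1.0]]
force: [-0.4, 0.4, 0.2]
gripper_width: 0.489
grasp_force: 0.0
```

Emit:
{"method": "move_arm", "body": {
  "targets": [
    [[0,0,1],0],
    [[0,0,3],0],
    [[0,0,4],0],
    [[0,0,1],0],
    [[0,0,0],0]
  ]
}}

```text
time_s: 31.2
tool_pos: [0.5481, -0.1141, 0.1759]
orientation: [[0.102, 0.995, 0.003], [0.995, -0.102, -0.001], [-0.001, 0.003, -1.0]]
force: [-0.3, 0.1, -0.4]
gripper_width: 0.49
grasp_force: 0.0
```

Emit:
{"method": "move_arm", "body": {
  "targets": [
    [[-1.2,4.4,0],0],
    [[-1.2,4.4,0],0],
    [[-1.2,4.4,0],0],
    [[-1.2,4.4,0],0],
    [[-1.2,4.4,0],0],
    [[-1.2,4.4,0],0],
    [[-1.2,4.4,0],0],
    [[-1.2,4.4,0],0]
  ]
}}

```text
time_s: 32.0
tool_pos: [0.45, 0.2393, 0.173]
orientation: [[0.102, 0.995, -0.001], [0.995, -0.102, -0.001], [-0.001, -0.001, -1.0]]
force: [0.3, -0.5, 0.8]
gripper_width: 0.491
grasp_force: 0.0
```

Emit:
{"method": "move_arm", "body": {
  "targets": [
    [[-1.0,2.8,0],0],
    [[-0.5,1.8,0],0],
    [[0,0,0],0],
    [[0,0,0],0]
  ]
}}

```text
time_s: 32.4
tool_pos: [0.436, 0.2836, 0.1731]
orientation: [[0.102, 0.995, -0.001], [0.995, -0.102, -0.001], [-0.001, -0.001, -1.0]]
force: [-0.3, -0.5, -0.1]
gripper_width: 0.489
grasp_force: 0.0
```

```bash
python3 - <<'E'
from h import *
s=r.get_state();print(s['tool_pos'],s['time_s'],s['gripper_width'])
t=r.get_image('top')
for c in('blue','red','yellow'):print(c,[ (q,pt('top',q[0],.106)) for q in blobs(mask(t,c,120)[:280,:330],30)])
E
```

```text
[0.43596633 0.28355539 0.1730902 ] 32.4 0.4885684228707011
blue [(([256.4, 176.1], 536, [243, 165, 28, 23]), array([[ 0.54238066, -0.04225754,  0.106     ]])), (([89.2, 229.8], 76, [82, 222, 13, 17]), array([[0.43923179, 0.25994815, 0.106     ]])), (([77.2, 230.2], 106, [72, 225, 12, 11]), array([[0.43810844, 0.28182933, 0.106     ]]))]
red [(([290.4, 179.8], 479, [277, 168, 28, 24]), array([[ 0.53663524, -0.10470838,  0.106     ]]))]
yellow [(([222.5, 172.5], 572, [209, 161, 28, 24]), array([[0.54795237, 0.01996492, 0.106     ]])), (([74.1, 197.1], 101, [69, 192, 12, 11]), array([[0.49821161, 0.29025046, 0.106     ]]))]
```

Emit:
{"method": "move_arm", "body": {
  "targets": [
    [[0.1,0.1,-3],0],
    [[0,0,-3],0],
    [[0,0,-2],0],
    [[0,0,-1],0],
    [[0,0,-0.3],0],
    [[0,0,0],0]
  ]
}}

```text
time_s: 33.05
tool_pos: [0.4376, 0.2848, 0.0813]
orientation: [[0.103, 0.995, -0.0], [0.995, -0.103, 0.0], [0.0, -0.0, -1.0]]
force: [0.0, 1.1, -0.7]
gripper_width: 0.487
grasp_force: 0.0
```

Emit:
{"method": "move_arm", "body": {
  "targets": [
    [[0,0,0],0],
    [[0,0,0],0],
    [[0,0,0],0],
    [[0,0,0],0]
  ],
  "jaw": 0.15
}}

```text
time_s: 33.45
tool_pos: [0.4376, 0.2853, 0.0815]
orientation: [[0.102, 0.995, 0.001], [0.995, -0.102, 0.0], [0.0, 0.001, -1.0]]
force: [-0.0, -0.3, 6.7]
gripper_width: 0.272
grasp_force: 12.0
```

Emit:
{"method": "move_arm", "body": {
  "targets": [
    [[0,0,1],0],
    [[0,0,2],0],
    [[0,0,3],0],
    [[0,0,2],0],
    [[0,0,0],0]
  ]
}}

```text
time_s: 33.95
tool_pos: [0.4381, 0.2859, 0.1639]
orientation: [[0.102, 0.995, 0.003], [0.995, -0.102, 0.002], [0.002, 0.003, -1.0]]
force: [1.1, 0.7, -0.6]
gripper_width: 0.272
grasp_force: 12.0
```

Emit:
{"method": "move_arm", "body": {
  "targets": [
    [[0.7,-2,0],0],
    [[1.5,-4,0],0],
    [[1.6,-4.5,0],0],
    [[1.6,-4.5,0],0],
    [[1.6,-4.5,0],0],
    [[1.6,-4.5,0],0],
    [[1.6,-4.5,0],0],
    [[1.0,-2.7,0],0]
  ]
}}

```text
time_s: 34.75
tool_pos: [0.5496, -0.0309, 0.1605]
orientation: [[0.105, 0.994, -0.001], [0.994, -0.105, -0.001], [-0.001, -0.001, -1.0]]
force: [0.4, 0.6, -0.8]
gripper_width: 0.272
grasp_force: 12.0
```

Emit:
{"method": "move_arm", "body": {
  "targets": [
    [[0.6,-1.6,0],0],
    [[0,0,0],0],
    [[0,0,-2],0],
    [[0,0,-3],0],
    [[0,0,-1.5],0],
    [[0,0,-0.5],0],
    [[0,0,0],0],
    [[0,0,0],0]
  ]
}}

```text
time_s: 35.55
tool_pos: [0.5557, -0.0424, 0.092]
orientation: [[0.101, 0.995, 0.001], [0.995, -0.101, 0.0], [0.0, 0.001, -1.0]]
force: [-0.2, -0.2, -0.6]
gripper_width: 0.274
grasp_force: 12.0
```

Then lower, release, and on to yellow at (.497,.291).

Emit:
{"method": "move_arm", "body": {
  "targets": [
    [[-0.1,0,-0.3],0],
    [[0,0,-0.2],0],
    [[0,0,-0.1],0],
    [[0,0,-0.1],0],
    [[0,0,0],0]
  ]
}}

```text
time_s: 36.05
tool_pos: [0.5545, -0.0428, 0.0848]
orientation: [[0.102, 0.995, 0.0], [0.995, -0.102, -0.0], [-0.0, 0.001, -1.0]]
force: [-3.2, -0.6, 13.9]
gripper_width: 0.273
grasp_force: 12.0
```

Emit:
{"method": "move_arm", "body": {
  "targets": [
    [[0,0,0],0],
    [[0,0,0],0],
    [[0,0,0],0],
    [[0,0,0],0]
  ],
  "jaw": 0.49
}}

```text
time_s: 36.45
tool_pos: [0.5542, -0.0429, 0.0839]
orientation: [[0.102, 0.995, -0.0], [0.995, -0.102, 0.0], [0.0, -0.0, -1.0]]
force: [0.7, -0.7, 1.0]
gripper_width: 0.489
grasp_force: 0.0
```

Emit:
{"method": "move_arm", "body": {
  "targets": [
    [[0,0,1],0],
    [[0,0,3],0],
    [[0,0,4],0],
    [[0,0,1],0],
    [[0,0,0],0]
  ]
}}

```text
time_s: 36.95
tool_pos: [0.5551, -0.043, 0.1759]
orientation: [[0.102, 0.995, 0.003], [0.995, -0.102, -0.001], [-0.001, 0.003, -1.0]]
force: [-0.0, 0.6, -1.1]
gripper_width: 0.489
grasp_force: 0.0
```

Emit:
{"method": "move_arm", "body": {
  "targets": [
    [[-0.7,4,0],0],
    [[-0.8,4.6,0],0],
    [[-0.8,4.6,0],0],
    [[-0.8,4.6,0],0],
    [[-0.8,4.6,0],0],
    [[-0.8,4.6,0],0],
    [[-0.7,4.2,0],0],
    [[-0.3,2.2,0],0]
  ]
}}

```text
time_s: 37.75
tool_pos: [0.4953, 0.2945, 0.173]
orientation: [[0.098, 0.995, -0.002], [0.995, -0.098, 0.001], [0.0, -0.002, -1.0]]
force: [-0.5, -0.4, 0.1]
gripper_width: 0.49
grasp_force: 0.0
```

Emit:
{"method": "move_arm", "body": {
  "targets": [
    [[0,0,0],0],
    [[0,0,0],0]
  ]
}}

```text
time_s: 37.95
tool_pos: [0.4968, 0.2907, 0.1729]
orientation: [[0.101, 0.995, -0.002], [0.995, -0.101, -0.001], [-0.001, -0.001, -1.0]]
force: [0.3, -0.9, 0.1]
gripper_width: 0.49
grasp_force: 0.0
```

Emit:
{"method": "move_arm", "body": {
  "targets": [
    [[0,0,-3],0],
    [[0,0,-3],0],
    [[0,0,-2],0],
    [[0,0,-1],0],
    [[0,0,-0.3],0],
    [[0,0,0],0]
  ]
}}

```text
time_s: 38.55
tool_pos: [0.4976, 0.2907, 0.0813]
orientation: [[0.103, 0.995, 0.0], [0.995, -0.103, 0.0], [0.0, 0.0, -1.0]]
force: [0.1, 0.4, 0.1]
gripper_width: 0.489
grasp_force: 0.0
```

Emit:
{"method": "move_arm", "body": {
  "targets": [
    [[0,0,0],0],
    [[0,0,0],0],
    [[0,0,0],0],
    [[0,0,0],0]
  ],
  "jaw": 0.15
}}

```text
time_s: 38.95
tool_pos: [0.4975, 0.2913, 0.0815]
orientation: [[0.102, 0.995, 0.001], [0.995, -0.102, 0.0], [0.0, 0.001, -1.0]]
force: [-0.3, 0.3, 5.5]
gripper_width: 0.274
grasp_force: 12.0
```

Emit:
{"method": "move_arm", "body": {
  "targets": [
    [[0,0,1],0],
    [[0,0,2],0],
    [[0,0,3],0],
    [[0,0,2],0],
    [[0,0,0],0]
  ]
}}

```text
time_s: 39.45
tool_pos: [0.4981, 0.292, 0.1641]
orientation: [[0.102, 0.995, 0.003], [0.995, -0.102, 0.002], [0.002, 0.003, -1.0]]
force: [-0.1, -0.1, -1.0]
gripper_width: 0.274
grasp_force: 12.0
```

Emit:
{"method": "move_arm", "body": {
  "targets": [
    [[0.4,-1.7,0],0],
    [[0.9,-3.5,0],0],
    [[0.95,-4,0],0],
    [[0.95,-4,0],0],
    [[0.95,-4,0],0],
    [[0.95,-4,0],0],
    [[0.9,-3.5,0],0],
    [[0.45,-1.75,0],0]
  ]
}}

```text
time_s: 40.25
tool_pos: [0.5619, 0.0229, 0.1604]
orientation: [[0.105, 0.994, -0.001], [0.994, -0.105, -0.001], [-0.001, -0.001, -1.0]]
force: [-0.4, 0.8, -1.1]
gripper_width: 0.271
grasp_force: 12.0
```

Emit:
{"method": "move_arm", "body": {
  "targets": [
    [[0,0,0],0],
    [[0,0,0],0],
    [[0,0,-2],0],
    [[0,0,-3],0],
    [[0,0,-1.5],0],
    [[0,0,-0.5],0],
    [[0,0,0],0],
    [[0,0,0],0]
  ]
}}

```text
time_s: 41.05
tool_pos: [0.5622, 0.0271, 0.0919]
orientation: [[0.101, 0.995, 0.001], [0.995, -0.101, 0.0], [0.0, 0.001, -1.0]]
force: [0.5, 0.7, 0.2]
gripper_width: 0.272
grasp_force: 12.0
```

Lower, release, rise, and clear out towards the tray for a final look.

Emit:
{"method": "move_arm", "body": {
  "targets": [
    [[0,0,-0.3],0],
    [[0,0,-0.2],0],
    [[0,0,-0.1],0],
    [[0,0,-0.1],0],
    [[0,0,0],0]
  ]
}}

```text
time_s: 41.55
tool_pos: [0.5621, 0.0268, 0.0848]
orientation: [[0.102, 0.995, 0.001], [0.995, -0.102, -0.0], [-0.0, 0.001, -1.0]]
force: [-3.7, -0.2, 12.6]
gripper_width: 0.274
grasp_force: 12.0
```

Emit:
{"method": "move_arm", "body": {
  "targets": [
    [[0,0,0],0],
    [[0,0,0],0],
    [[0,0,0],0],
    [[0,0,0],0]
  ],
  "jaw": 0.49
}}

```text
time_s: 41.95
tool_pos: [0.5617, 0.0266, 0.0839]
orientation: [[0.102, 0.995, -0.0], [0.995, -0.102, 0.0], [0.0, -0.0, -1.0]]
force: [-0.3, 0.9, -0.2]
gripper_width: 0.49
grasp_force: 0.0
```

Emit:
{"method": "move_arm", "body": {
  "targets": [
    [[0,0,1],0],
    [[0,0,3],0],
    [[0,0,4],0],
    [[0,0,2],0],
    [[0,0,0],0]
  ]
}}

```text
time_s: 42.45
tool_pos: [0.563, 0.0269, 0.1874]
orientation: [[0.102, 0.995, 0.004], [0.995, -0.102, -0.0], [0.0, 0.004, -1.0]]
force: [-0.4, 0.3, -0.1]
gripper_width: 0.488
grasp_force: 0.0
```

Emit:
{"method": "move_arm", "body": {
  "targets": [
    [[-2,4,0],0],
    [[-2,4,0],0],
    [[-2,4,0],0],
    [[-2,4,0],0],
    [[-2,4,0],0],
    [[-2,4,0],0],
    [[0,0,0],0],
    [[0,0,0],0]
  ]
}}

```text
time_s: 43.25
tool_pos: [0.4411, 0.2673, 0.1838]
orientation: [[0.1, 0.995, -0.0], [0.995, -0.1, -0.0], [-0.0, -0.0, -1.0]]
force: [0.8, -0.9, -0.7]
gripper_width: 0.493
grasp_force: 0.0
```

```bash
python3 - <<'E'
from h import *
np.set_printoptions(precision=4,suppress=True)
s=r.get_state();print(s['tool_pos'],s['time_s'])
t=r.get_image('top');sd=r.get_image('side');v=sd[100:360,180:380]
crop(t,185,100,235,160,3,'pics/c11.png')
for c in('red','blue'):print(c,[(pt('top',np.add(q[0],[200,150]),.106)[0],q[1]) for q in blobs(mask(t,c)[150:200,200:320],30)])
for c in('red','blue','yellow'):
    for q in blobs(mask(sd,c)[140:215,250:310],25)[:1]: print('side',c,pt('side',np.add(q[0],[250,140]),.106)[0])
E
```

```text
[0.4411 0.2673 0.1838] 43.25
red [(array([ 0.5325, -0.1003,  0.106 ]), 333), (array([ 0.5483, -0.1153,  0.106 ]), 110)]
blue [(array([ 0.539, -0.041,  0.106]), 292), (array([ 0.555 , -0.0458,  0.106 ]), 106)]
side red [ 0.5485 -0.1111  0.106 ]
side blue [ 0.5555 -0.0414  0.106 ]
side yellow [0.5644 0.0308 0.106 ]
```

View pics/c11.png

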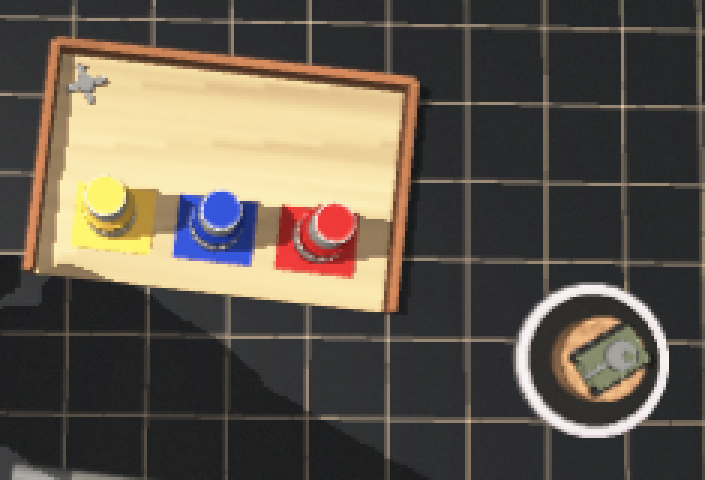

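The picture shows each bottle upright on its own pad (dabs at crop 106,196; 222,210; 335,223) and the model centred on the turntable (606,358). Everything is within a few mm, so I'm handing in.

```bash
python3 -c "
from workcell import r
print(r.hand_in())"
```

```text
the job is handed in; nothing more can be done
None
```

I handed the job in at about 43 s of simulated time: the model stands in the middle of the turntable, and each bottle is upright on the pad of its own colour, within about 5 mm of centre by the last pictures. The hand-in returned no verdict.

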